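# Hold a specimen carrier in the datum corner of a light panel

## Task

Press the keys on the grey key box one at a time, green, then yellow, then blue, to wake the light panel for an exposure. Then set the amber specimen carrier on the panel's glass with its straight back end to the aluminium fence, centred on the fence's red mark, and with the fingertips push diagonally on its sloping blue plate, so that it is pressed flat and square against the fence and the glass together, firmly but gently. Leave the other things where they are, and finish while still holding the push: the exposure is taken then.

Things in the scene. Friction and masses are not known exactly. Their poses are not given: they have to be found in the camera images.
- key_green (a joint): green key's travel in m: 0 is up, 0.006 fully down; counts as pressed beyond 0.004. Spring: starts to move at about 1.5 N, fully down at 5 N, comes back up by itself
- key_yellow (a joint): the same for the yellow key
- key_blue (a joint): the same for the blue key
- key_green_top (a point): centre of the green key's top face. Round key, 24 mm across, in a round grey collar 40 mm across, 6 mm below the key's top. The keys stand in a row 55 mm apart on a fixed grey box 180 x 80 x 30 mm; key tops are 48 mm above the table and are pressed straight down. Which colour is where in the row varies
- key_yellow_top (a point): centre of the yellow key's top face, like the green one
- key_blue_top (a point): centre of the blue key's top face, like the green one
- carrier: loose specimen carrier, about 0.19 kg. Origin at the centre of its underside; x runs from the push plate to the straight back end, z up. Aluminium foot 70 (x) x 50 (y) x 8 mm; on it, from x = -12 to +35 mm, a solid amber resin block 50 mm wide in y, its top 40 mm above the underside. Its straight back end (x = +35 mm) goes to the fence. It stands on the table to the robot's left at the start. Gripped across y (50 mm)
- carrier_mid (a point): centre of the carrier: on its mid-line, 20 mm above its underside (35 mm from its straight back end); axes as the carrier's
- push_plate: blue plastic push plate on the carrier's front, fixed to it (origin and axes are the carrier's): 40 mm wide in y, 38 mm long, leaning back 30 degrees from upright, from 7 mm to 40 mm above the underside; its face looks to -x and up (normal 30 degrees above level)
- push_mid (a point): middle of the push plate's face, 24 mm before (-x) the carrier's centre and 24.5 mm above its underside; axes as the carrier's
- fence_mark (a point): foot of the fence's inner face at its red centre mark, on the glass. x points horizontally into the fence (away from the carrier's place), y along the fence, z up. The seated carrier's centre is 35 mm before it (-x). The panel is a fixed white box 190 (x) x 220 (y) x 25 mm, the glass being its whole top, 25 mm above the table; this point is 55 mm past its centre towards +x
- fence: fixed aluminium fence bar on the panel, 180 mm along y, 15 mm thick, top 22 mm above the glass, with a red mark at its middle; its inner face contains fence_mark (origin is that of the panel: centre of its underside)
- glass: polished glass top of the light panel, rigid and slippery (friction about 0.25) (origin as the panel's: centre of its underside, 25 mm below the glass surface)
- dish: bystander: glass dish 52 mm across, 14 mm high, on a front corner of the glass; origin at its underside
- gauge: bystander: steel gauge block 30 x 12 x 10 mm on the other front corner of the glass; origin at its underside
- forceps: bystander: steel forceps 120 mm long, 6 mm high, lying far left
- slide_box: bystander: blue slide box 90 x 85 x 30 mm, beyond the panel on the right
- dropper: bystander: amber dropper bottle, 36 mm across, 75 mm high, beyond the panel
- jar: bystander: glass jar, 56 mm across, 60 mm high, beyond the panel on the left
- brush: bystander: brush 160 mm long, lying to the right of the key box
Mind the look-alikes: they are no part of the job. Leave any purple look-alike of the carrier alone.

How it is judged:
By the outcome, as a careful person would: the job done as asked, in the order asked, and still so for the second after the job is handed in, while the arm keeps its last pose, push and grip.
It also fails if it takes over 72 s, if anything falls off the work surface, if the arm or the gripper's body presses on something with over 40 N, if the wrist force passes 120 N, or if a joint passes its speed limit or range.

## Robot

A 6-joint arm with a two-finger parallel gripper is mounted at the origin on the work surface. World frame = base frame: x ahead of the robot, y to its left, z up, the work surface at z = 0. Lengths are in m, angles in degrees, forces in N, time in s.
With the tool pointing down it reaches from about 0.35 to 0.85 m from the base axis. Payload 8.1 kg.
Tool frame: the origin (TCP) lies between the finger pads; the fingertips stand 11 mm ahead of it and the grasp point (between the pads) lies 8 mm behind it; z points along the fingers, y is the direction in which the jaws open and shut (so a half turn about z gives the same grasp; the last joint's range is limited). The gripper opens to 93 mm and grips with 3 to 60 N. Pads are 15 mm wide; open, the fingers measure 128 mm over their backs; the gripper's body (75 mm by 188 mm) begins 65 mm behind the grasp point.
Start: joints at [66.44, 7.471, 85.268, -0, 87.261, -4.893], TCP at [0.192, 0.568, 0.23] pointing down, gripper open.
Joint ranges: [-169.43, 169.43], [-51.17, 129.36], [1.28, 143.12], [-76.62, 256.62], [0, 156.53], [-152.29, 152.29]. Speed limits (degrees/s): [136.94, 136.94, 159.86, 180, 180, 180].

## Interface

Orientations are given as [roll, pitch, yaw] about the fixed x, y, z axes, in that order (R = Rz(yaw) Ry(pitch) Rx(roll)).
In Python, from station import arm, snapshot, order gives the robot as it stands. The module is installed in compiled form; this text tells all that it offers.
- The arm moves only by the shell command python3 -m inch 'ROWS' [FORCE]. ROWS is JSON, a list of rows, each a list of 3 entries, a list of its own where there are three numbers: the shift along the world's x, y, z in cm, then the turn, a rotation vector about the world's x, y, z in rad, then the gripper's target within -1 to 1 (fully open at 1, half-way at 0, shut at -1). A call has 1 to 12 rows; each row is the pose to reach, as a shift and turn from the pose measured when the call began; what a row does not reach only later rows make up. A row lasts 1/10 s, in which the tool goes at most 50 mm and 8.59 degrees, less where a joint would pass 70% of its speed; a pose out of reach is approached as far as the arm can. A call with a gripper value outside its range is refused whole. The fingers move at their own pace and stop on an object; FORCE is the grip in N (left out, the last holds). Time passes only in rows, so rows that repeat a pose let the fingers close. It gives the time, the measured TCP pose, the force and the opening at its end, in the units of the state.
- arm.get_state(): the state, without advancing time (a new reading comes with each control period).
- snapshot(name): name is "scene" or "top" or "wrist"; returns a dict with "img" (384x512x3 uint8, red, green, blue), "fov_y" (degrees; the focal length in pixels is half the picture's height over the tangent of half this angle, whatever the lens; pixels are square), "cx", "cy" (the principal point, pixels), "view" (4x4, takes a point from world to camera coordinates); the wrist camera has in their place "T_tool_cam" (4x4, takes a point from camera to tool coordinates, whose origin is the TCP and whose axes are the flange's). Camera axes: x right, y up, looking along -z (the intrinsics and any distortion apply to the point x, -y, -z); pixel columns grow to the right and rows downward; lengths in m; the calibration is good to about 2 mm. A picture is of the moment at which its call begins: read the wrist's pose just before it. There is no depth.
- order.sign_off(): hands the job in, once; it reports no verdict.
The state is a dict: "time_s": time; "q": joint angles; "dq": joint speeds; "joint_efforts": joint torques, N m; "ee_pos": TCP position; "tcp_rot": TCP orientation; "wrist_force": force on the tool from outside, world axes, zero at the start; "wrist_torque": the same for the moment, N m; "width": finger opening in m.
Only numpy, scipy, OpenCV 4.12 (cv2) and the standard library are available. Lean on these libraries where they do the work, as an engineer would, in place of code of your own. Each camera call takes 0.05 s, during which the arm holds its last target.

## Working session

There is one attempt and no reset: what is moved stays moved. The work goes in short steps, Python scripts to look and compute and a shell command to move; the robot and the scene stay as the last step left them, time stands still between calls to the robot, and variables do not carry over. Pictures are saved under pics/ and viewed, and the job is handed in when it is done.

```bash
mkdir -p pics; ls
cat > h.py <<'E'
import numpy as np, cv2
from station import arm, snapshot, order
def snap(name,fn):
    st=arm.get_state(); s=snapshot(name); cv2.imwrite('pics/'+fn,cv2.cvtColor(s['img'],cv2.COLOR_RGB2BGR)); return st,s
E
python3 - <<'E'
from h import *
import pickle
D={}
for n in ['scene','top','wrist']:
    st,s=snap(n,n+'0.png'); D[n]=(st,s); print(n,{k:v for k,v in s.items() if k!='img'})
pickle.dump(D,open('d0.pkl','wb'))
print(st)
E
```

```text
pics
scene {'fov_y': 51.05232727190223, 'cx': 257.6855475868116, 'cy': 192.53589170441015, 'view': array([[ 8.01571190e-01,  5.97899259e-01, -3.19761354e-04,
        -4.70059238e-01],
       [-4.82550161e-01,  6.47244486e-01,  5.90101616e-01,
         2.41671488e-01],
       [ 3.53028283e-01, -4.72854154e-01,  8.07328917e-01,
        -1.36960334e+00],
       [ 0.00000000e+00,  0.00000000e+00,  0.00000000e+00,
         1.00000000e+00]])}
top {'fov_y': 45.68642870026666, 'cx': 253.9113532716357, 'cy': 192.07152140508555, 'view': array([[-0.01420765, -0.99980026, -0.01405621,  0.00268751],
       [ 0.996674  , -0.01528858,  0.080045  , -0.60476847],
       [-0.08024391, -0.01287221,  0.99669214, -1.26348295],
       [ 0.        ,  0.        ,  0.        ,  1.        ]])}
wrist {'fov_y': 59.14070036499652, 'cx': 254.27931424998425, 'cy': 192.97756001093003, 'T_tool_cam': array([[-2.26005731e-05,  9.58391444e-01,  2.85457247e-01,
         8.02366031e-02],
       [ 9.99999906e-01,  1.45169221e-04, -4.08216535e-04,
         5.98156365e-04],
       [-4.32670841e-04,  2.85457211e-01, -9.58391357e-01,
        -1.55191690e-01],
       [ 0.00000000e+00,  0.00000000e+00,  0.00000000e+00,
         1.00000000e+00]])}
{'time_s': 0.1, 'q': array([ 6.64403529e+01,  7.50790341e+00,  8.53228124e+01, -1.33510181e-03,
        8.72608597e+01, -4.89229923e+00]), 'dq': array([ 0.02507628, -0.16973231, -0.18620088, -0.0087944 ,  0.01541413,
       -0.06164093]), 'joint_efforts': array([ 1.80401224e-03, -5.61340570e+01, -4.93096519e+01,  7.71089201e-02,
        2.91980035e-02, -6.60604746e-05]), 'ee_pos': array([0.19182839, 0.5679957 , 0.2287245 ]), 'tcp_rot': array([-1.79908644e+02, -6.48121652e-03,  1.61332712e+02]), 'wrist_force': array([-0.25645496, -0.04684167,  0.42961662]), 'wrist_torque': array([ 0.02992994, -0.00630607, -0.03625873]), 'width': 0.09262388797129652}
```

View pics/scene0.png

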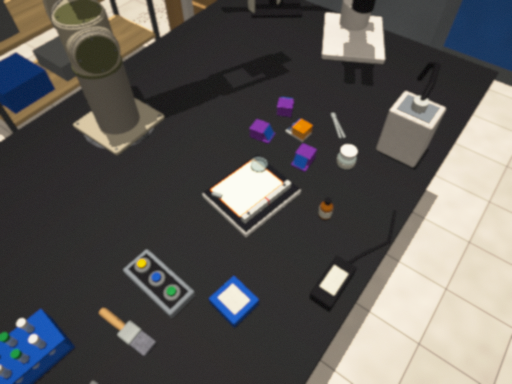

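View pics/top0.png

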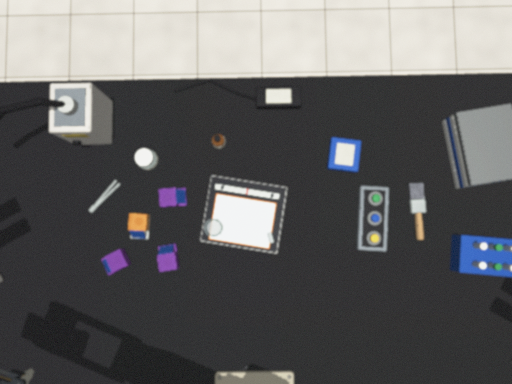

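View pics/wrist0.png

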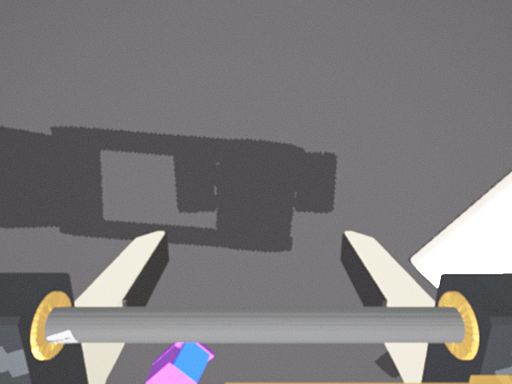

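Top view: one amber carrier at (139,226) with its blue plate on the robot's side; purple look-alikes at (172,197), (115,262) and (167,258). Panel at (244,214), fence on its far side. Keys at (375,198) green, (375,218) blue, (374,238) yellow. I'll enlarge these to confirm.

Run:
```python
import cv2
t=cv2.imread('pics/top0.png')
a=cv2.resize(t[170:290,80:300],None,fx=3.6,fy=3.6,interpolation=cv2.INTER_CUBIC); cv2.imwrite('pics/c1.png',a)
b=cv2.resize(t[175:260,330:440],None,fx=5,fy=5,interpolation=cv2.INTER_CUBIC); cv2.imwrite('pics/c2.png',b)
s=cv2.imread('pics/scene0.png')
b=cv2.resize(s[80:250,190:370],None,fx=3.5,fy=3.5,interpolation=cv2.INTER_CUBIC); cv2.imwrite('pics/c3.png',b)
```

```text
(no output)
```

View pics/c1.png

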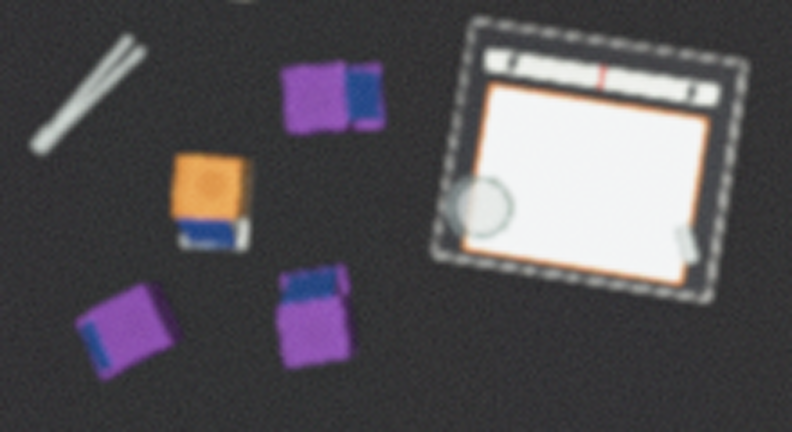

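View pics/c2.png

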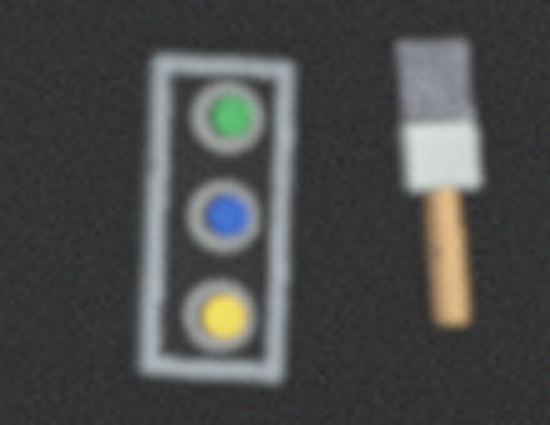

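View pics/c3.png

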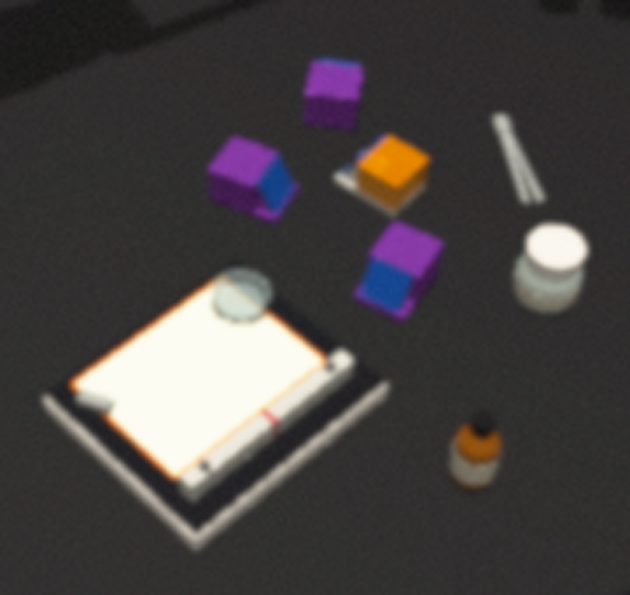

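The amber one (crop 1 at (210,190), so top (138,223)) is the only carrier with an aluminium foot; the other three are purple and stay put. Its back end already faces away from the robot. Next, positions from the top view.

```bash
cat >> h.py <<'E'
from scipy.spatial.transform import Rotation as Ro
def ray(s,st,u,v):
    f=192/np.tan(np.radians(s['fov_y']/2)); d=np.array([(u-s['cx'])/f,-(v-s['cy'])/f,-1.0])
    if 'view' in s:
        V=s['view']; Rt=V[:3,:3].T; return -Rt@V[:3,3], Rt@d
    T=s['T_tool_cam']; R=Ro.from_euler('xyz',st['tcp_rot'],degrees=True).as_matrix()
    return st['ee_pos']+R@T[:3,3], R@T[:3,:3]@d
def onz(s,st,u,v,z):
    c,d=ray(s,st,u,v); return c+d*(z-c[2])/d[2]
def proj(s,st,P):
    P=np.atleast_2d(P); f=192/np.tan(np.radians(s['fov_y']/2))
    if 'view' in s: p=P@s['view'][:3,:3].T+s['view'][:3,3]
    else:
        T=s['T_tool_cam']; R=Ro.from_euler('xyz',st['tcp_rot'],degrees=True).as_matrix()
        p=((P-st['ee_pos'])@R-T[:3,3])@T[:3,:3]
    return np.c_[s['cx']+f*p[:,0]/-p[:,2], s['cy']-f*p[:,1]/-p[:,2]]
E
python3 - <<'E'
from h import *
import pickle
D=pickle.load(open('d0.pkl','rb')); st,s=D['top']
hsv=cv2.cvtColor(s['img'],cv2.COLOR_RGB2HSV)
def blob(name,lo,hi,box,z):
    m=cv2.inRange(hsv,np.array(lo),np.array(hi)); x0,y0,x1,y1=box; k=np.zeros_like(m);k[y0:y1,x0:x1]=m[y0:y1,x0:x1]
    n,l,stt,c=cv2.connectedComponentsWithStats(k); i=1+np.argmax(stt[1:,4]); u,v=c[i]; 
    r=cv2.minAreaRect(np.argwhere(l==i)[:,::-1].astype(np.float32))
    print(name,stt[i,4],c[i].round(1),onz(s,st,u,v,z).round(4),'rect',r)
B=(355,180,395,255)
blob('green',(45,80,60),(85,255,255),B,.048)
blob('yellow',(20,90,90),(35,255,255),B,.048)
blob('blue',(100,100,60),(125,255,255),B,.048)
blob('amber',(8,120,120),(20,255,255),(120,205,155,240),.040)
blob('blueplate',(100,80,40),(125,255,255),(120,225,155,245),.0245)
blob('red',(0,60,100),(6,255,255),(235,180,260,200),.047)
# scene cross-check
st,s=D['scene']; hsv=cv2.cvtColor(s['img'],cv2.COLOR_RGB2HSV)
B=(120,245,200,315)
blob('green',(45,80,60),(85,255,255),B,.048)
blob('yellow',(20,90,90),(35,255,255),B,.048)
blob('blue',(100,100,60),(125,255,255),B,.048)
E
```

```text
green 47 [375.6 197.8] [ 0.5817 -0.3421  0.048 ] rect ((375.5, 198.0), (6.0, 7.0), 90.0)
yellow 59 [374.1 237.7] [ 0.4722 -0.3341  0.048 ] rect ((374.0, 238.0), (8.0, 8.0), 90.0)
blue 51 [374.8 217.7] [ 0.5271 -0.338   0.048 ] rect ((374.5, 217.5), (7.0, 7.0), 90.0)
amber 333 [137.4 221.1] [0.5273 0.3193 0.04  ] rect ((137.5, 221.5), (17.0, 19.0), 90.0)
blueplate 91 [137.3 234.4] [0.4903 0.3236 0.0245] rect ((136.54457092285156, 234.55445861816406), (15.52258014678955, 6.36823844909668), 5.7105937004089355)
red 4 [247.  189.5] [0.6104 0.0126 0.047 ] rect ((247.0, 189.5), (3.0, 0.0), -90.0)
green 77 [170.7 290.5] [ 0.5837 -0.3443  0.048 ] rect ((170.5, 290.5), (9.0, 9.0), 90.0)
yellow 88 [141.3 263.1] [ 0.4742 -0.336   0.048 ] rect ((141.25001525878906, 263.2500305175781), (9.192387580871582, 9.899494171142578), 45.0)
blue 75 [155.7 276.5] [ 0.5288 -0.34    0.048 ] rect ((155.75, 276.25), (8.485280990600586, 9.192388534545898), 45.0)
```

```bash
python3 -m inch '[[[39,-91,-9],[0,0,0],-1],[[39,-91,-9],[0,0,0],-1],[[39,-91,-9],[0,0,0],-1],[[39,-91,-9],[0,0,0],-1],[[39,-91,-9],[0,0,0],-1],[[39,-91,-9],[0,0,0],-1],[[39,-91,-9],[0,0,0],-1],[[39,-91,-9],[0,0,0],-1],[[39,-91,-9],[0,0,0],-1],[[39,-91,-9],[0,0,0],-1],[[39,-91,-9],[0,0,0],-1],[[39,-91,-9],[0,0,0],-1]]' 20
```

```text
time_s: 1.35
ee_pos: [0.4275, 0.0171, 0.1748]
tcp_rot: [-179.9, 0.0, 161.3]
wrist_force: [-0.1, 1.3, 0.6]
width: 0.0026
```

```bash
python3 -m inch '[[[14.4,-36,-4.5],[0,0,0],-1],[[14.4,-36,-4.5],[0,0,0],-1],[[14.4,-36,-4.5],[0,0,0],-1],[[14.4,-36,-4.5],[0,0,0],-1],[[14.4,-36,-4.5],[0,0,0],-1],[[14.4,-36,-4.5],[0,0,0],-1],[[14.4,-36,-4.5],[0,0,0],-1],[[14.4,-36,-4.5],[0,0,0],-1],[[14.4,-36,-4.5],[0,0,0],-1],[[14.4,-36,-4.5],[0,0,0],-1],[[14.4,-36,-4.5],[0,0,0],-1],[[14.4,-36,-4.5],[0,0,0],-1]]'
python3 - <<'E'
from h import *
st,s=snap('wrist','w1.png'); print(st['ee_pos'],st['q'],st['wrist_force'])
print(proj(s,st,[[.5827,-.3432,.048],[.528,-.339,.048],[.4732,-.335,.048]]))
E
```

```text
time_s: 2.55
ee_pos: [0.5717, -0.3418, 0.1306]
tcp_rot: [-179.9, 0.1, 161.4]
wrist_force: [0.6, -0.3, 0.2]
width: 0.0004
[ 0.57171373 -0.34177814  0.13056985] [-3.52561895e+01  2.09510526e+01  8.00176012e+01 -4.40740481e-02
  7.89396199e+01 -1.06636930e+02] [ 0.62471726 -0.25830691  0.16816306]
[[256.35430458 218.74697406]
 [237.37369512 148.13951315]
 [215.46653703  67.84909523]]
```

View pics/w1.png

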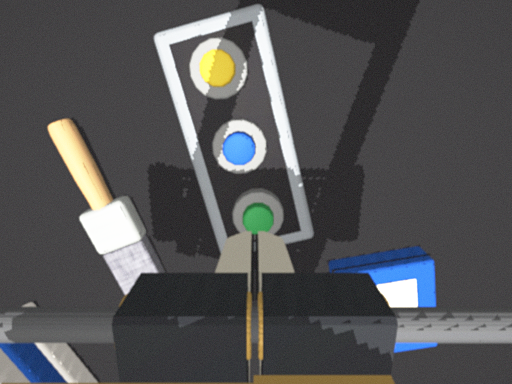

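```bash
python3 -m inch '[[[1.1,-0.1,-4],[0,0,0],-1],[[1.1,-0.1,-6],[0,0,0],-1],[[1.1,-0.1,-6.8],[0,0,0],-1],[[1.1,-0.1,-6.8],[0,0,0],-1],[[1.1,-0.1,-7.3],[0,0,0],-1],[[1.1,-0.1,-7.65],[0,0,0],-1],[[1.1,-0.1,-7.65],[0,0,0],-1],[[1.1,-0.1,-7.65],[0,0,0],-1]]'
```

```text
time_s: 3.4
ee_pos: [0.5841, -0.3434, 0.0572]
tcp_rot: [-179.9, 0.3, 161.4]
wrist_force: [-3.2, 4.5, 11.2]
width: 0.0002
```

Run:
```python
from h import *
st,s=snap('wrist','w2.png'); print(st['ee_pos'],st['wrist_force'],st['wrist_torque'])
st,s=snap('scene','s2.png'); print(st['ee_pos'],st['wrist_force'])
i=cv2.imread('pics/s2.png'); cv2.imwrite('pics/s2c.png',cv2.resize(i[200:340,60:260],None,fx=4,fy=4,interpolation=cv2.INTER_CUBIC))
```

```text
[ 0.5840849  -0.34342029  0.05722657] [-3.22797569  4.48649112 11.24583395] [ 0.71487717  0.55276039 -0.04001343]
[ 0.58408913 -0.34344584  0.05724565] [-3.39280723  2.85673432 10.54527032]
```

View pics/w2.png

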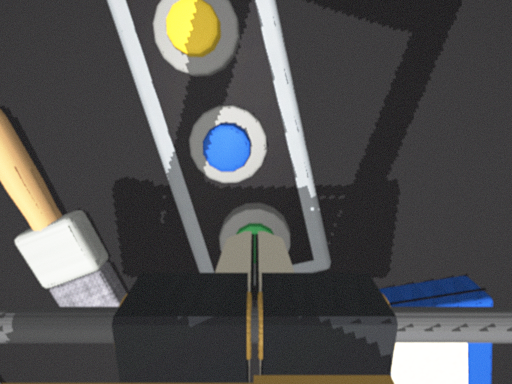

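View pics/s2c.png

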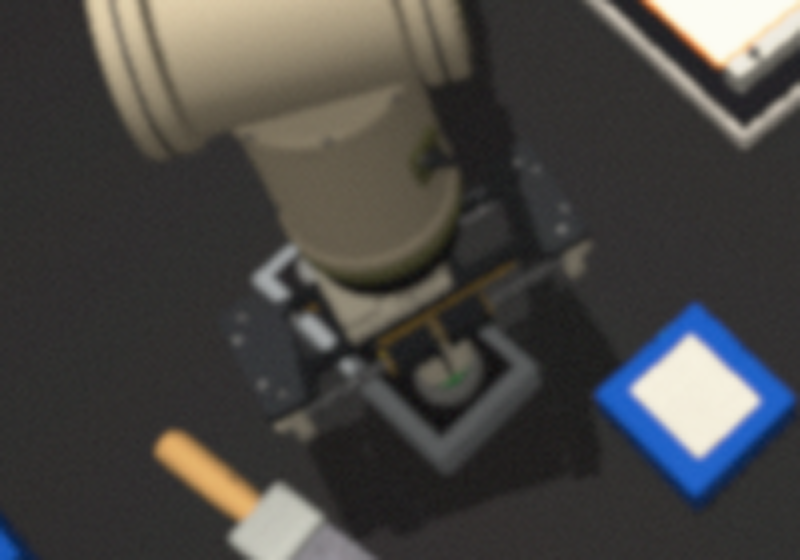

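```bash
for i in 1 2 3 4 5 6 7; do python3 -m inch '[[[0,0,0.05],[0,0,0],-1]]' | sed -n 2,4p | tr '\n' ' '; echo; done
```

```text
ee_pos: [0.5846, -0.3438, 0.0594] tcp_rot: [-179.9, 0.4, 161.4] wrist_force: [-1.9, 1.9, 3.7] 
ee_pos: [0.5852, -0.3443, 0.0615] tcp_rot: [-179.8, 0.5, 161.4] wrist_force: [-1.8, 1.0, 2.1] 
ee_pos: [0.5855, -0.3447, 0.0629] tcp_rot: [-179.8, 0.6, 161.4] wrist_force: [-0.9, 1.0, 1.4] 
ee_pos: [0.5857, -0.345, 0.0637] tcp_rot: [-179.8, 0.6, 161.4] wrist_force: [-0.1, 1.1, -0.2] 
ee_pos: [0.5858, -0.3451, 0.0641] tcp_rot: [-179.8, 0.6, 161.4] wrist_force: [-0.0, -0.1, 0.2] 
ee_pos: [0.5857, -0.3452, 0.0644] tcp_rot: [-179.8, 0.6, 161.4] wrist_force: [-0.1, -1.4, -0.0] 
ee_pos: [0.5856, -0.3452, 0.0646] tcp_rot: [-179.8, 0.6, 161.4] wrist_force: [0.4, 0.2, -0.6]
```

```bash
python3 -m inch '[[[0,0,2.5],[0,0,0],-1],[[-5,0.5,2.5],[0,0,0],-1],[[-10,1,2.5],[0,0,0],-1],[[-11.2,1,2.5],[0,0,0],-1],[[-11.2,1,2.5],[0,0,0],-1],[[-11.2,1,1],[0,0,0],-1],[[-11.2,1,0.2],[0,0,0],-1],[[-11.2,1,0.2],[0,0,0],-1],[[-11.2,1,0.2],[0,0,0],-1]]'
```

```text
time_s: 5.1
ee_pos: [0.474, -0.3348, 0.0658]
tcp_rot: [-179.8, 0.5, 161.4]
wrist_force: [0.2, 0.3, -0.9]
width: 0.0003
```

```bash
python3 -m inch '[[[0,0,-0.4],[0,0,0],-1],[[0,0,-0.7],[0,0,0],-1],[[0,0,-1.0],[0,0,0],-1],[[0,0,-1.1],[0,0,0],-1],[[0,0,-1.1],[0,0,0],-1],[[0,0,-1.1],[0,0,0],-1]]'
```

```text
time_s: 5.7
ee_pos: [0.475, -0.3354, 0.0571]
tcp_rot: [-179.8, 0.7, 161.4]
wrist_force: [-3.7, 4.4, 16.7]
width: 0.0003
```

```bash
python3 -m inch '[[[0,0,1.5],[0,0,0],-1],[[0,0,3],[0,0,0],-1],[[3,-0.2,3],[0,0,0],-1],[[5.2,-0.4,3],[0,0,0],-1],[[5.2,-0.4,3],[0,0,0],-1],[[5.2,-0.4,1.5],[0,0,0],-1],[[5.2,-0.4,1],[0,0,0],-1],[[5.2,-0.4,0.9],[0,0,0],-1],[[5.2,-0.4,0.9],[0,0,0],-1]]'
```

```text
time_s: 6.6
ee_pos: [0.526, -0.3391, 0.0653]
tcp_rot: [-179.8, 0.6, 161.4]
wrist_force: [0.2, 0.6, 0.6]
width: 0.0006
```

```bash
python3 -m inch '[[[0,0,-0.4],[0,0,0],-1],[[0,0,-0.7],[0,0,0],-1],[[0,0,-1.0],[0,0,0],-1],[[0,0,-1.1],[0,0,0],-1],[[0,0,-1.1],[0,0,0],-1]]'
```

```text
time_s: 7.1
ee_pos: [0.5265, -0.3397, 0.0571]
tcp_rot: [-179.8, 0.6, 161.4]
wrist_force: [-7.7, 5.3, 19.7]
width: 0.0005
```

```bash
python3 -m inch '[[[0,0,4],[0,0,0],-1],[[0,3,8],[0,0,0],0.5],[[-2.6,34,19],[0,0,0.19],0.5],[[-2.6,34,19],[0,0,0.19],0.5],[[-2.6,34,19],[0,0,0.19],0.5],[[-2.6,34,19],[0,0,0.19],0.5],[[-2.6,34,19],[0,0,0.19],0.5],[[-2.6,34,19],[0,0,0.19],0.5],[[-2.6,34,19],[0,0,0.19],0.5],[[-2.6,34,19],[0,0,0.19],0.5],[[-2.6,34,19],[0,0,0.19],0.5],[[-2.6,34,19],[0,0,0.19],0.5]]'
python3 - <<'E'
from h import *
import pickle
st,s=snap('wrist','w3.png'); print(st['ee_pos'],st['tcp_rot'],st['q'])
pickle.dump((st,s),open('w3.pkl','wb'))
E
```

```text
time_s: 8.3
ee_pos: [0.5002, -0.0005, 0.2462]
tcp_rot: [-179.7, 0.6, 172.2]
wrist_force: [-0.7, 0.5, -0.7]
width: 0.0693
[ 0.50017542 -0.0005491   0.24623006] [-179.72182383    0.57982118  172.24512235] [ -5.71833145  -9.09032679  99.95044253  -0.29869819  88.57033384
 -87.95607793]
```

View pics/w3.png

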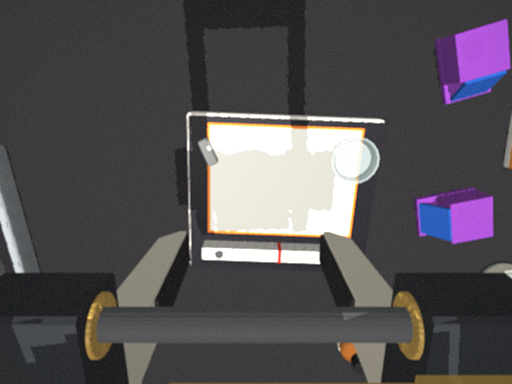

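Run:
```python
import cv2
t=cv2.imread('pics/w3.png')
cv2.imwrite('pics/w3c.png',cv2.resize(t[225:275,180:340],None,fx=5,fy=5,interpolation=cv2.INTER_CUBIC))
cv2.imwrite('pics/w3d.png',cv2.resize(t[100:275,170:400],None,fx=3.4,fy=3.4,interpolation=cv2.INTER_CUBIC))
```

```text
(no output)
```

View pics/w3c.png

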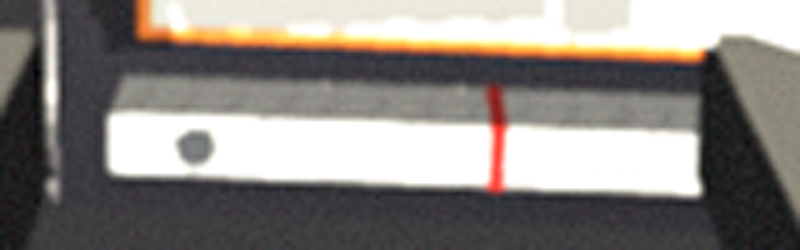

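View pics/w3d.png

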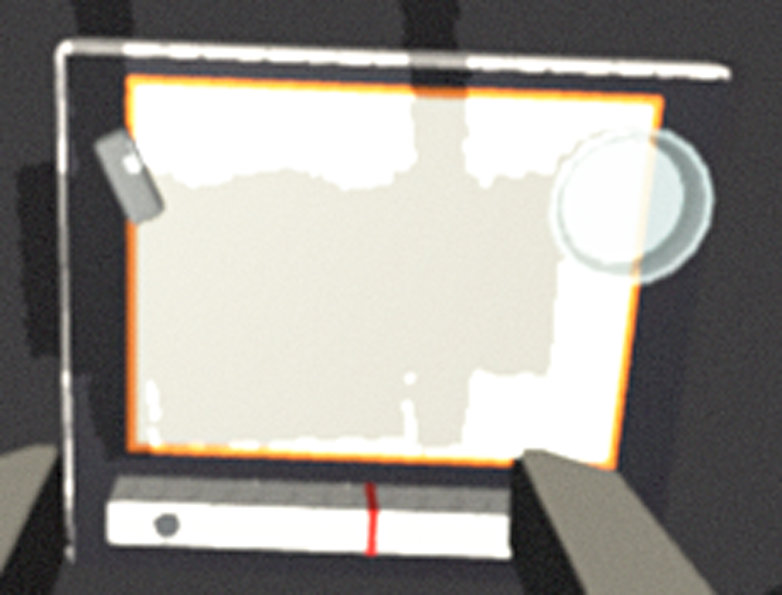

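Run:
```python
from h import *
import pickle
st,s=pickle.load(open('w3.pkl','rb'))
def q(c,z,x0=180,y0=225,k=5): return onz(s,st,x0+(c[0]+.5)/k-.5,y0+(c[1]+.5)/k-.5,z)
a=q((130,76),.025);b=q((700,95),.025);m=q((494,87),.025)
a2=q((107,113),.047);b2=q((700,130),.047);m2=q((502,125),.047); m3=q((496,191),.047)
for p in (a,b,m,a2,b2,m2,m3): print(p.round(4))
for x,y in ((a,b),(a2,b2)): d=y-x; print('yaw fence', np.degrees(np.arctan2(-d[0],d[1])), np.linalg.norm(d))
c=lambda u,v:onz(s,st,170+(u+.5)/3.4-.5,100+(v+.5)/3.4-.5,.025)
A=c(62,43);Bb=c(728,72);print(A,Bb,np.linalg.norm(A-Bb)); d=Bb-A; print(np.degrees(np.arctan2(-d[0],d[1])))
g=c(127,452); h=c(612,466); d=h-g; print(g,h,np.degrees(np.arctan2(-d[0],d[1])))
# top cam check
st,s=pickle.load(open('d0.pkl','rb'))['top']
t=lambda u,v,z:onz(s,st,80+(u+.5)/3.6-.5,170+(v+.5)/3.6-.5,z)
P=[t(476,20,.025),t(745,62,.025),t(710,298,.025),t(434,257,.025)]
for p in P: print(p.round(4))
ce=np.mean(P,0); d=P[0]-P[3]+P[1]-P[2]; print('c',ce, np.degrees(np.arctan2(d[1],d[0]))); d=P[0]-P[1]+P[3]-P[2]; print(np.degrees(np.arctan2(-d[0],d[1])), [np.linalg.norm(P[i]-P[i-1]) for i in range(4)])
print('redtop',t(602,77,.047))
# carrier corners amber top z=.04 
Q=[t(u,v,.040) for u,v in((174,153),(243,157),(239,221),(172,217))]
for p in Q: print(p.round(4))
print(np.mean(Q,0),[np.linalg.norm(Q[i]-Q[i-1]) for i in range(4)])
```

```text
[ 0.5853 -0.072   0.025 ]
[0.6087 0.0647 0.025 ]
[0.5999 0.0152 0.025 ]
[ 0.584 -0.074  0.047]
[0.6065 0.0609 0.047 ]
[0.5992 0.0158 0.047 ]
[0.6159 0.0125 0.047 ]
yaw fence -9.731176249388911 0.13869663865783402
yaw fence -9.44484901488264 0.13675609095332805
[ 0.43398927 -0.06430738  0.025     ] [0.47162424 0.14534052 0.025     ] 0.2129991348039478
-10.17706302867309
[ 0.57614207 -0.06866042  0.025     ] [0.60442496 0.10135537 0.025     ] -9.444917793290445
[0.6545 0.1123 0.025 ]
[ 0.618  -0.0987  0.025 ]
[ 0.4347 -0.0679  0.025 ]
[0.4693 0.1463 0.025 ]
c [0.54412984 0.02299858 0.025     ] -9.972146072351777
-9.490065494441938 [np.float64(0.18833676433346186), np.float64(0.21415093494874232), np.float64(0.1859021092414171), np.float64(0.21703407112195122)]
redtop [0.60611878 0.01299215 0.047     ]
[0.5527 0.3459 0.04  ]
[0.5488 0.2922 0.04  ]
[0.4994 0.2951 0.04  ]
[0.5032 0.3471 0.04  ]
[0.52602105 0.32008343 0.04      ] [np.float64(0.04946210699075689), np.float64(0.053838532613797334), np.float64(0.0494592071695235), np.float64(0.05212195081774519)]
```

```bash
python3 -m inch '[[[1.3,16,-1],[0,0,0.08],0.5],[[2.6,32,-3],[0,0,0.08],0.5],[[2.6,32,-3],[0,0,0.08],0.5],[[2.6,32,-3],[0,0,0.08],0.5],[[2.6,32,-3],[0,0,0.08],0.5],[[2.6,32,-3],[0,0,0.08],0.5],[[2.6,32,-3],[0,0,0.08],0.5],[[2.6,32,-3],[0,0,0.08],0.5],[[2.6,32,-3],[0,0,0.08],0.5],[[2.6,32,-3],[0,0,0.08],0.5]]'
python3 - <<'E'
from h import *
import pickle
st,s=snap('wrist','w4.png'); print(st['ee_pos'],st['tcp_rot'],st['q'])
pickle.dump((st,s),open('w4.pkl','wb'))
t=cv2.imread('pics/w4.png'); p=proj(s,st,[[.526,.32,.04]])[0].astype(int); print(p)
x0,y0=max(p[0]-80,0),max(p[1]-60,0); print(x0,y0)
cv2.imwrite('pics/w4c.png',cv2.resize(t[y0:y0+120,x0:x0+160],None,fx=5,fy=5,interpolation=cv2.INTER_CUBIC))
E
```

```text
time_s: 9.35
ee_pos: [0.5266, 0.3174, 0.2158]
tcp_rot: [-179.7, 0.5, 176.7]
wrist_force: [-0.3, -0.3, 0.2]
width: 0.0696
[0.52660911 0.31744117 0.21583765] [-179.68531596    0.53604706  176.68196322] [ 26.62829475   9.85987613  84.07966398  -0.54174637  85.75325234
 -60.01352714]
[256 172]
176 112
```

View pics/w4.png

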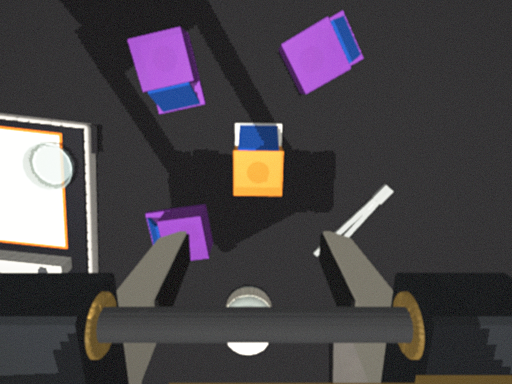

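View pics/w4c.png

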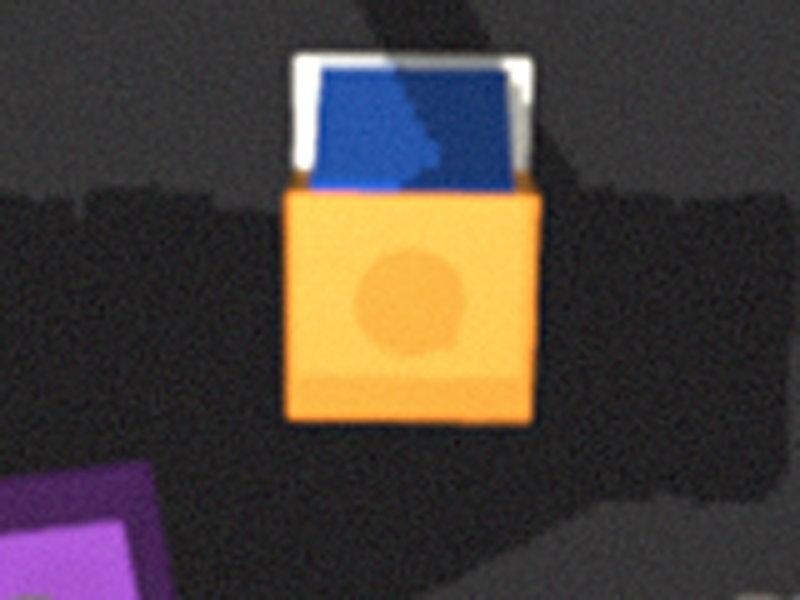

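Run:
```python
from h import *
import pickle
st,s=pickle.load(open('w4.pkl','rb'))
c=lambda u,v,z=.04:onz(s,st,176+(u+.5)/5-.5,112+(v+.5)/5-.5,z)
Q=[c(287,193),c(541,193),c(533,424),c(286,422)]
for q in Q: print(q.round(4))
print(np.mean(Q,0))
for a,b in((0,1),(3,2)): d=Q[b]-Q[a]; print(np.degrees(np.arctan2(-d[0],d[1])),np.linalg.norm(d))
for a,b in((0,3),(1,2)): d=Q[b]-Q[a]; print(np.degrees(np.arctan2(d[1],d[0])),np.linalg.norm(d))
```

```text
[0.5017 0.2978 0.04  ]
[0.5046 0.3477 0.04  ]
[0.5521 0.3445 0.04  ]
[0.5488 0.294  0.04  ]
[0.52682402 0.3210199  0.04      ]
-3.2722134293519103 0.0499327053943607
-3.7180187712423542 0.05060048848447486
-4.632040927358965 0.047271894956060975
-3.81996044395692 0.04765446646228329
```

Run:
```python
from h import *
st=arm.get_state()
R=Ro.from_euler('xyz',st['tcp_rot'],degrees=True); print((Ro.from_euler('xyz',[180,0,176.2],degrees=True)*R.inv()).as_rotvec().round(4), st['ee_pos'])
```

```text
[ 0.0057  0.0095 -0.0081] [0.52667576 0.31746601 0.21615835]
```

```bash
python3 -m inch '[[[-0.35,0.4,-4],[0.006,0.01,-0.008],0.5],[[-0.35,0.4,-8],[0.006,0.01,-0.008],0.5],[[-0.35,0.4,-12],[0.006,0.01,-0.008],0.5],[[-0.35,0.4,-14.5],[0.006,0.01,-0.008],0.5],[[-0.35,0.4,-14.5],[0.006,0.01,-0.008],0.5],[[-0.35,0.4,-14.5],[0.006,0.01,-0.008],0.5]]'
python3 - <<'E'
from h import *
st,s=snap('wrist','w5.png'); print(st['ee_pos'],st['tcp_rot'])
E
```

```text
time_s: 10.0
ee_pos: [0.5236, 0.3206, 0.0719]
tcp_rot: [180.0, -0.0, 176.1]
wrist_force: [0.5, -0.3, 0.3]
width: 0.0698
[0.52361457 0.3205858  0.07192553] [ 1.79990323e+02 -2.90067268e-02  1.76131705e+02]
```

View pics/w5.png

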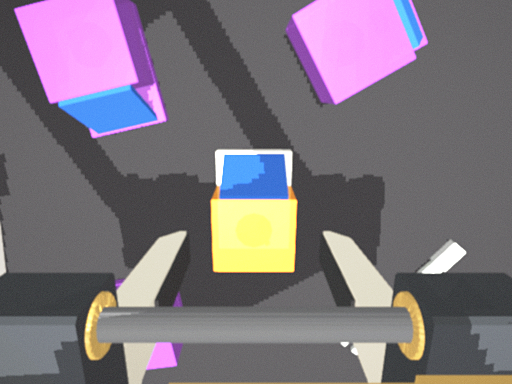

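```bash
python3 -m inch '[[[0,0,-2.5],[0,0,0],0.5],[[0,0,-4.5],[0,0,0],0.5],[[0,0,-5.1],[0,0,0],0.5],[[0,0,-5.1],[0,0,0],0.5],[[0,0,-5.1],[0,0,0],0.5],[[0,0,-5.1],[0,0,0],-0.5],[[0,0,-5.1],[0,0,0],-0.5],[[0,0,-5.1],[0,0,0],-0.5],[[0,0,-5.1],[0,0,0],-0.5],[[0,0,-5.1],[0,0,0],-0.5],[[0,0,-5.1],[0,0,0],-0.5]]' 15
```

```text
time_s: 11.15
ee_pos: [0.525, 0.3214, 0.0231]
tcp_rot: [179.9, 0.2, 176.1]
wrist_force: [-0.8, -1.0, 5.7]
width: 0.0504
```

```bash
python3 -m inch '[[[0,0,3],[0,0,0],-0.5],[[0,0,7],[0,0,0],-0.5],[[0,0,10],[0,0,0],-0.5],[[0,-4,11],[0,0,-0.02],-0.5],[[4,-30,11],[0,0,-0.1],-0.5],[[4,-30,11],[0,0,-0.1],-0.5],[[4,-30,11],[0,0,-0.1],-0.5],[[4,-30,11],[0,0,-0.1],-0.5],[[4,-30,11],[0,0,-0.1],-0.5],[[4,-30,11],[0,0,-0.1],-0.5],[[4,-30,11],[0,0,-0.1],-0.5],[[4,-30,11],[0,0,-0.1],-0.5]]'
python3 - <<'E'
from h import *
st,s=snap('wrist','w6.png'); print(st['ee_pos'],st['tcp_rot'],st['wrist_force'],st['width'])
R=Ro.from_euler('xyz',st['tcp_rot'],degrees=True); print((Ro.from_euler('xyz',[180,0,170.3],degrees=True)*R.inv()).as_rotvec().round(4))
E
```

```text
time_s: 12.35
ee_pos: [0.5646, 0.0221, 0.1325]
tcp_rot: [179.9, 0.1, 170.4]
wrist_force: [-0.3, -0.4, -2.0]
width: 0.0496
[0.56462276 0.02205941 0.13252347] [1.7985862e+02 8.3531226e-02 1.7038283e+02] [-0.2674639  -0.41206582 -1.99216315] 0.049624940687778216
[-0.0022  0.0019 -0.0014]
```

View pics/w6.png

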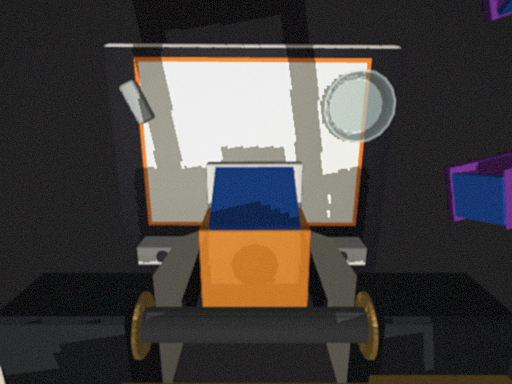

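Run:
```python
import cv2
t=cv2.imread('pics/w6.png')
cv2.imwrite('pics/w6c.png',cv2.resize(t[150:320,120:390],None,fx=2.9,fy=2.9,interpolation=cv2.INTER_CUBIC))
```

```text
(no output)
```

View pics/w6c.png

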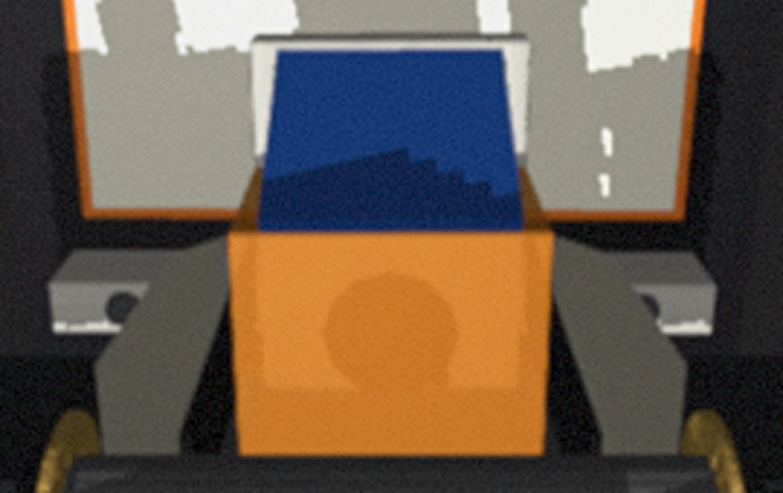

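Run:
```python
from h import *
st,s=snap('wrist','w6b.png'); 
c=lambda u,v,z:onz(s,st,120+(u+.5)/2.9-.5,150+(v+.5)/2.9-.5,z)
zu=st['ee_pos'][2]-.0231; print(zu)
F=[c(50,283,.047),c(714,286,.047)]
B=[c(230,232,zu+.04),c(551,232,zu+.04),c(544,456,zu+.04),c(240,455,zu+.04)]
G=[c(255,37,zu+.008),c(528,39,zu+.008)]
for n,L in(('F',F),('B',B),('G',G)):
    print(n,np.mean(L,0).round(4)); 
    for p in L: print('  ',p.round(4))
def yaw(a,b): d=b-a; return np.degrees(np.arctan2(-d[0],d[1]))
print('yaws',yaw(*F),yaw(B[0],B[1]),yaw(B[3],B[2]),yaw(*G), np.linalg.norm(F[0]-F[1]),np.linalg.norm(B[0]-B[1]))
a=np.radians(-9.7); X=np.array([np.cos(a),np.sin(a)]);Y=np.array([-X[1],X[0]])
M=np.array([.5995,.0148])
for n,p in(('fence mid',np.mean(F,0)),('front',np.mean(B[:2],0)),('back',np.mean(B[2:],0)),('foot front',np.mean(G,0)),('tcp',st['ee_pos'])): d=p[:2]-M; print(n,(d@X*1e3).round(1),(d@Y*1e3).round(1))
```

```text
0.1095090674498407
F [0.6003 0.0155 0.047 ]
   [ 0.5849 -0.0725  0.047 ]
   [0.6157 0.1035 0.047 ]
B [0.5624 0.0239 0.1495]
   [0.5389 0.003  0.1495]
   [0.547  0.0511 0.1495]
   [0.5861 0.0452 0.1495]
   [ 0.5776 -0.0037  0.1495]
G [0.5199 0.0312 0.1175]
   [0.5157 0.0075 0.1175]
   [0.5241 0.0549 0.1175]
yaws -9.90621813944702 -9.611937404538166 -9.876917690687899 -10.003581366390115 0.17866568416271023 0.04876507388293788
fence mid 0.7 0.8
front -57.8 2.5
back -18.4 2.9
foot front -81.2 2.8
tcp -35.7 1.9
```

```bash
python3 -m inch '[[[0.46,-0.3,-2],[0,0,0],-0.5],[[0.46,-0.3,-5],[0,0,0],-0.5],[[0.46,-0.3,-7],[0,0,0],-0.5],[[0.46,-0.3,-8],[0,0,0],-0.5],[[0.46,-0.3,-8.2],[0,0,0],-0.5],[[0.46,-0.3,-8.2],[0,0,0],-0.5],[[0.46,-0.3,-8.2],[0,0,0],-0.5]]'
python3 - <<'E'
from h import *
st,s=snap('wrist','w7.png'); print(st['ee_pos'],st['wrist_force'],st['tcp_rot'])
a=np.radians(-9.7); X=np.array([np.cos(a),np.sin(a)]);Y=np.array([-X[1],X[0]]); d=st['ee_pos'][:2]-[.5995,.0148]; print(d@X,d@Y)
E
```

```text
time_s: 13.15
ee_pos: [0.5704, 0.0202, 0.0522]
tcp_rot: [179.9, 0.2, 170.5]
wrist_force: [-0.1, 0.4, -1.8]
width: 0.0503
[0.57035024 0.02024826 0.05219664] [-0.08653874  0.37947327 -1.76459761] [179.85391979   0.23072415 170.529569  ]
-0.029650995305125688 0.00045894245828181674
```

View pics/w7.png

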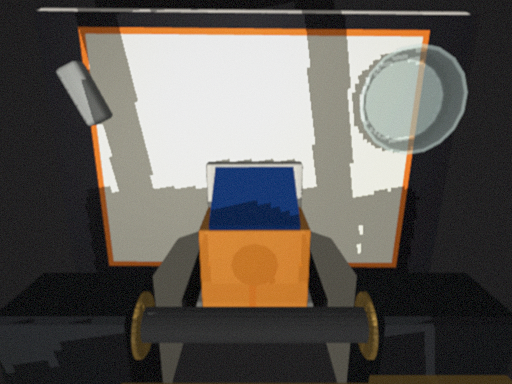

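```bash
python3 -m inch '[[[0,0,-0.2],[0,0,0],-0.5],[[0,0,-0.35],[0,0,0],-0.5],[[0,0,-0.4],[0,0,0],-0.5],[[0,0,-0.4],[0,0,0],-0.5]]';python3 -m inch '[[[0,0,-0.1],[0,0,0],-0.5],[[0,0,-0.1],[0,0,0],-0.5]]'
```

```text
time_s: 13.6
ee_pos: [0.5703, 0.02, 0.0482]
tcp_rot: [179.9, 0.2, 170.5]
wrist_force: [-0.3, 0.7, -2.9]
width: 0.05
time_s: 13.8
ee_pos: [0.5708, 0.02, 0.0481]
tcp_rot: [179.8, 0.3, 170.5]
wrist_force: [-1.9, 0.4, 4.0]
width: 0.0502
```

```bash
for i in 1 2 3; do python3 -m inch '[[[0.2,-0.034,0],[0,0,0],-0.5],[[0.2,-0.034,0],[0,0,0],-0.5]]' | sed -n 2,4p | tr '\n' ' '; echo; done
```

```text
ee_pos: [0.5732, 0.0196, 0.0481] tcp_rot: [179.8, 0.3, 170.5] wrist_force: [1.0, -0.1, 0.9] 
ee_pos: [0.5752, 0.0192, 0.0481] tcp_rot: [179.8, 0.3, 170.5] wrist_force: [-0.9, 0.2, 2.2] 
ee_pos: [0.5759, 0.0193, 0.048] tcp_rot: [179.8, 0.1, 170.5] wrist_force: [-9.2, 2.2, 8.5]
```

```bash
python3 -m inch '[[[0,0,0],[0,0,0],0.3],[[0,0,0],[0,0,0],0.3],[[0,0,0],[0,0,0],0.3],[[0,0,0],[0,0,0],0.3],[[0,0,3],[0,0,0],0.3],[[0,0,6],[0,0,0],0.3],[[0,0,10],[0,0,0],0.3],[[0,0,10],[0,0,0],0.3],[[-4,0.7,12],[0,0,0],0.3],[[-4,0.7,12],[0,0,0],0.3],[[-4,0.7,12],[0,0,0],0.3]]'
python3 - <<'E'
from h import *
import pickle
st,s=snap('wrist','w8.png'); print(st['ee_pos'],st['tcp_rot'],st['wrist_force'],st['q'])
pickle.dump((st,s),open('w8.pkl','wb'))
t=cv2.imread('pics/w8.png')
cv2.imwrite('pics/w8c.png',cv2.resize(t[120:270,130:380],None,fx=3.2,fy=3.2,interpolation=cv2.INTER_CUBIC))
E
```

```text
time_s: 15.5
ee_pos: [0.5359, 0.0264, 0.1682]
tcp_rot: [179.8, 0.2, 170.5]
wrist_force: [-0.3, -0.3, -0.5]
width: 0.0602
[0.53586214 0.02637967 0.16816546] [1.79830795e+02 1.71269470e-01 1.70512747e+02] [-0.26149223 -0.3350319  -0.49153419] [ -2.75938654  -0.42710162  99.9782361    0.15013951  80.2589853
 -83.29754379]
```

View pics/w8.png

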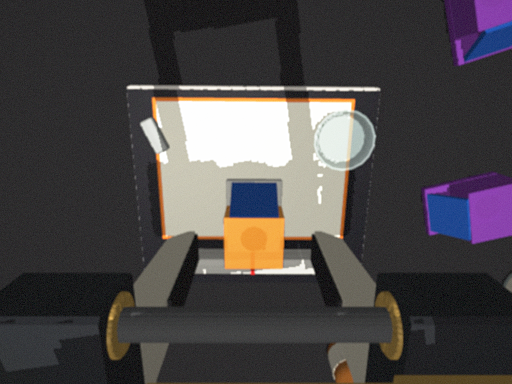

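View pics/w8c.png

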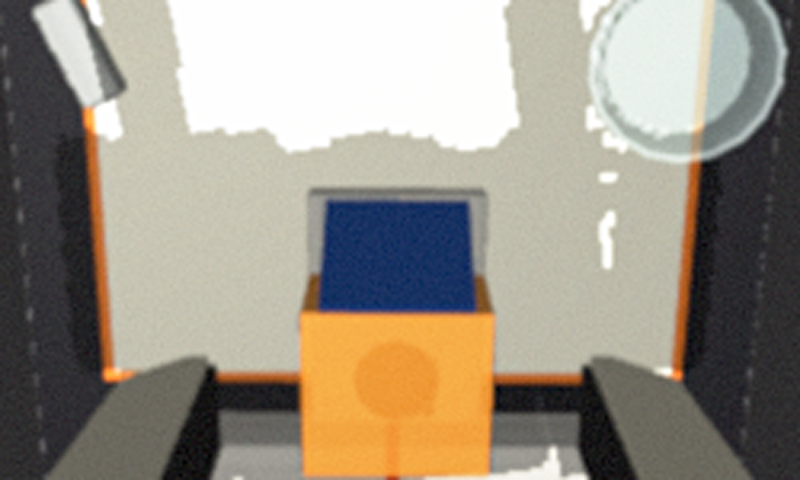

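```bash
python3 - <<'E'
from h import *
import pickle
st,s=pickle.load(open('w8.pkl','rb'))
c=lambda u,v,z:onz(s,st,130+(u+.5)/3.2-.5,120+(v+.5)/3.2-.5,z)
a=np.radians(-9.7); X=np.array([np.cos(a),np.sin(a)]);Y=np.array([-X[1],X[0]]); M=np.array([.5995,.0148])
for n,u,v,z in(('back L',303,475,.065),('back R',491,475,.065),('front L',301,312,.065),('front R',494,312,.065),('foot L',307,191,.033),('foot R',487,191,.033),('red',392,478,.047),('win L',107,377,.025),('win R',679,377,.025)):
    p=c(u,v,z); d=p[:2]-M; print(n,p.round(4),(d@X*1e3).round(1),(d@Y*1e3).round(1))
E
python3 - <<'E'
import cv2
t=cv2.imread('pics/w8.png')
cv2.imwrite('pics/w8d.png',cv2.resize(t[225:285,190:330],None,fx=5.5,fy=5.5,interpolation=cv2.INTER_CUBIC))
E
```

```text
back L [ 0.595  -0.0083  0.065 ] -0.5 -23.5
back R [0.6034 0.0412 0.065 ] -0.6 26.6
front L [0.5494 0.     0.065 ] -46.9 -23.0
front R [0.5575 0.0484 0.065 ] -47.0 26.1
foot L [0.5261 0.0035 0.033 ] -70.4 -23.5
foot R [0.5344 0.0526 0.033 ] -70.6 26.3
red [0.6099 0.0132 0.047 ] 10.5 0.2
win L [ 0.5745 -0.0673  0.025 ] -10.8 -85.1
win R [0.603  0.1016 0.025 ] -11.2 86.1
```

View pics/w8d.png

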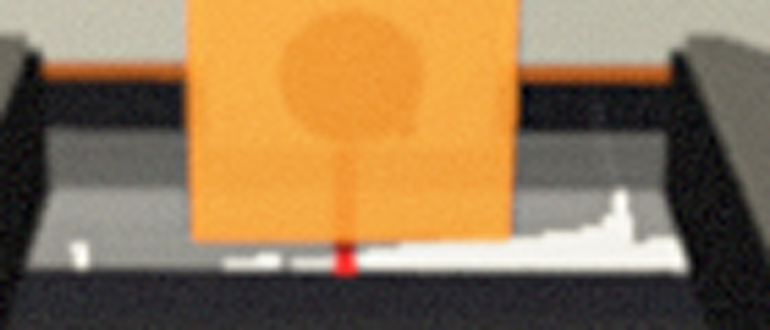

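```bash
python3 -m inch '[[[3.9,-0.8,-2],[0,0,0],0.4],[[3.9,-0.82,-4],[0,0,0],0.4],[[3.9,-0.82,-4],[0,0,0],0.4],[[3.9,-0.82,-8],[0,0,0],0.4],[[3.9,-0.82,-11],[0,0,0],0.4],[[3.9,-0.82,-11.7],[0,0,0],0.4],[[3.9,-0.82,-11.7],[0,0,0],0.4]]' 6;python3 -m inch '[[[0,0,0],[0,0,0],-0.5],[[0,0,0],[0,0,0],-0.5],[[0,0,0],[0,0,0],-0.5],[[0,0,0],[0,0,0],-0.5]]'
```

```text
time_s: 16.25
ee_pos: [0.5745, 0.0182, 0.0506]
tcp_rot: [179.8, 0.0, 170.5]
wrist_force: [0.2, 0.3, 1.7]
width: 0.0649
time_s: 16.65
ee_pos: [0.5761, 0.0181, 0.0529]
tcp_rot: [179.8, 0.2, 170.5]
wrist_force: [-1.3, 0.2, 7.4]
width: 0.05
```

```bash
python3 -m inch '[[[0,0,0],[0,0,0],0.3],[[0,0,0],[0,0,0],0.3],[[0,0,0],[0,0,0],0.3],[[0,0,0],[0,0,0],0.3],[[0,0,3],[0,0,0],0.3],[[0,0,6],[0,0,0],0.3],[[0,0,10],[0,0,0],0.3],[[0,0,10],[0,0,0],0.3],[[-4,0.7,12],[0,0,0],0.3],[[-4,0.7,12],[0,0,0],0.3],[[-4,0.7,12],[0,0,0],0.3]]'
python3 - <<'E'
from h import *
import pickle
st,s=snap('wrist','w9.png'); print(st['ee_pos'],st['tcp_rot'],st['wrist_force'],st['q'])
pickle.dump((st,s),open('w9.pkl','wb'))
t=cv2.imread('pics/w9.png')
cv2.imwrite('pics/w9c.png',cv2.resize(t[160:285,180:330],None,fx=4.8,fy=4.8,interpolation=cv2.INTER_CUBIC))
E
```

```text
time_s: 17.75
ee_pos: [0.5359, 0.0252, 0.1729]
tcp_rot: [179.8, 0.3, 170.5]
wrist_force: [-0.4, -0.7, 0.2]
width: 0.06
[0.53589877 0.0252386  0.17287111] [179.81724887   0.29216574 170.52342386] [-0.40773244 -0.69185151  0.1585108 ] [ -2.88149229  -0.75585834  99.80217042   0.14998198  80.64249793
 -83.42936642]
```

View pics/w9c.png

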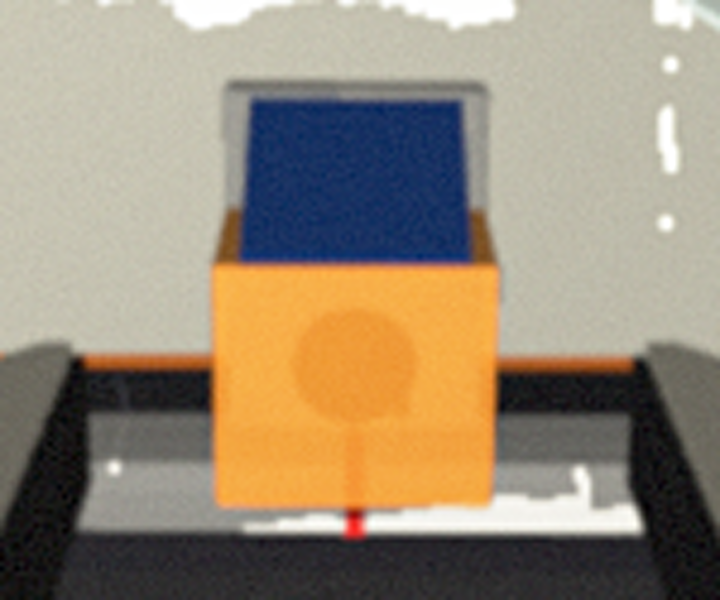

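```bash
python3 -m inch '[[[-3,0.5,3],[0,0,0],-1],[[-6,1,6],[-0.02,-0.12,0],-1],[[-6,1,6],[-0.042,-0.246,0],-1],[[-6,1,6],[-0.067,-0.394,0],-1],[[-6,1,6],[-0.09,-0.53,0],-1],[[-6,1,6],[-0.09,-0.53,0],-1],[[-6,1,6],[-0.09,-0.53,0],-1]]' 20; python3 -c "
from h import *
st=arm.get_state();print(st['q'],st['wrist_force'])"
```

```text
time_s: 18.5
ee_pos: [0.4761, 0.0353, 0.2331]
tcp_rot: [179.9, 31.0, 170.6]
wrist_force: [-0.3, 0.0, 0.6]
width: 0.0091
[  2.84273307 -45.55414481 132.23024018  -6.95047106  63.03144081
 -76.28506767] [-0.28259334  0.00481817  0.61887007]
```

```bash
cat > kin.py <<'E'
import numpy as np
from scipy.optimize import least_squares
D=np.array([[7.508,85.323,87.261,.5995,.2287],[20.951,80.018,78.940,.6661,.1306],[-9.090,99.950,88.570,.5002,.2462],[9.860,84.080,85.753,.6149,.2158],[-.427,99.978,80.259,.5365,.1682],[-45.554,132.23,63.031,.4774,.2331]])
def fk(p,q2,q3,q5):
    a,h,l,A,B,L=p; q2,q3,q5=np.radians([q2,q3,q5]); s=q2+q3; t=s+q5
    return np.array([a+l*np.sin(q2)+A*np.sin(s)+B*np.cos(s)+L*np.sin(t), h+l*np.cos(q2)+A*np.cos(s)-B*np.sin(s)+L*np.cos(t)])
def fit(D=D):
    f=lambda p:np.r_[(fk(p,*D[:,:3].T)-D[:,3:].T).ravel(), 1e-3*(p-[.05,.4,.4,.4,.0,.3])]
    r=least_squares(f,[.05,.4,.4,.4,0,.3]); return r
def ik(p,r,z,tilt):
    g=lambda x:np.r_[fk(p,*x)-[r,z],(x.sum()-(180-tilt))/500]
    best=None
    for x0 in([-40,130,60],[0,100,50],[20,90,40]):
        s=least_squares(g,x0,bounds=([-51,1.3,0],[129,143,156]))
        if best is None or s.cost<best.cost: best=s
    return best
E
python3 - <<'E'
from kin import *
r=fit(); print(r.x.round(4), abs(r.fun[:12]).max())
for tilt in(0,20,30,35,40,45,50,55,60):
    t=np.radians(tilt); rr=.5415-.014*np.sin(t); z=.0495+.014*np.cos(t)
    s=ik(r.x,rr,z,tilt); print(tilt,s.x.round(1),s.cost**.5)
E
```

```text
[-0.005   0.3088  0.3659  0.5603  0.0552  0.3595] 0.001092320113622619
0 [  6.5 104.1  69.3] 4.81084653778071e-13
20 [-12.2 124.8  47.4] 3.884831280274651e-13
30 [-20.8 134.7  36. ] 4.771000044717192e-10
35 [-24.7 139.6  30.1] 8.131479833238021e-13
40 [-27.2 143.   25.4] 0.001826884177204831
45 [-26.7 143.   24.5] 0.00867841464431028
50 [-26.2 143.   23.5] 0.015503852747546152
55 [-25.7 143.   22.4] 0.022299307346792138
60 [-25.1 143.   21.2] 0.029060532551145015
```

Run:
```python
from h import *
st=arm.get_state(); R=Ro.from_euler('xyz',st['tcp_rot'],degrees=True)
a=np.radians(-9.7);Y=np.array([-np.sin(a),np.cos(a),0])
T=Ro.from_rotvec(-np.radians(30)*Y)*Ro.from_euler('xyz',[180,0,170.3],degrees=True)
print((T*R.inv()).as_rotvec().round(4)); print(st['ee_pos'],T.as_matrix()[:,2],T.as_matrix()[:,1])
```

```text
[ 0.0015  0.0179 -0.0057]
[0.47607603 0.03533121 0.23312127] [ 0.49285173 -0.08424469 -0.8660254 ] [1.68489380e-01 9.85703469e-01 3.46944695e-17]
```

```bash
python3 -m inch '[[[1,-0.15,-4],[0,0.018,-0.006],-1],[[2,-0.3,-8],[0,0.018,-0.006],-1],[[3,-0.47,-12],[0,0.018,-0.006],-1],[[3.1,-0.47,-15],[0,0.018,-0.006],-1],[[3.1,-0.47,-16.3],[0,0.018,-0.006],-1],[[3.1,-0.47,-16.3],[0,0.018,-0.006],-1],[[3.1,-0.47,-16.3],[0,0.018,-0.006],-1],[[3.1,-0.47,-16.3],[0,0.018,-0.006],-1]]'
python3 - <<'E'
from h import *
st,s=snap('wrist','w10.png'); print(st['ee_pos'],st['tcp_rot'],st['q'],st['wrist_force'])
st,s=snap('scene','s10.png')
i=cv2.imread('pics/s10.png'); cv2.imwrite('pics/s10c.png',cv2.resize(i[110:260,170:340],None,fx=4,fy=4,interpolation=cv2.INTER_CUBIC))
a=np.radians(-9.7); X=np.array([np.cos(a),np.sin(a)]);Y=np.array([-X[1],X[0]]); d=st['ee_pos'][:2]-[.5995,.0148]; print(d@X,d@Y)
E
```

```text
time_s: 19.3
ee_pos: [0.5091, 0.0305, 0.0721]
tcp_rot: [-179.9, 30.1, 170.3]
wrist_force: [-0.3, 0.4, -0.0]
width: 0.0004
[0.50909246 0.03045645 0.0721366 ] [-179.92244357   30.07870568  170.29443253] [  1.86437767 -26.06692212 137.59890541  -9.25760735  39.27804015
 -72.76142447] [-0.25504522  0.39835913 -0.02372448]
-0.09197115044175688 0.00025690742603187635
```

View pics/w10.png

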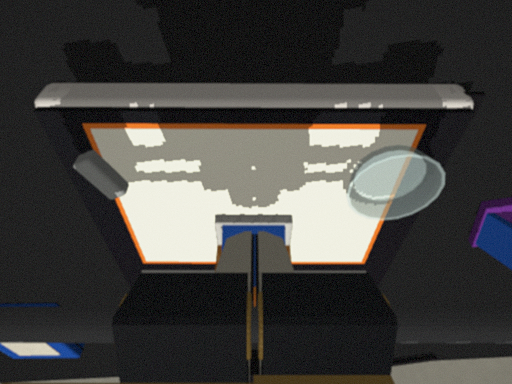

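View pics/s10c.png

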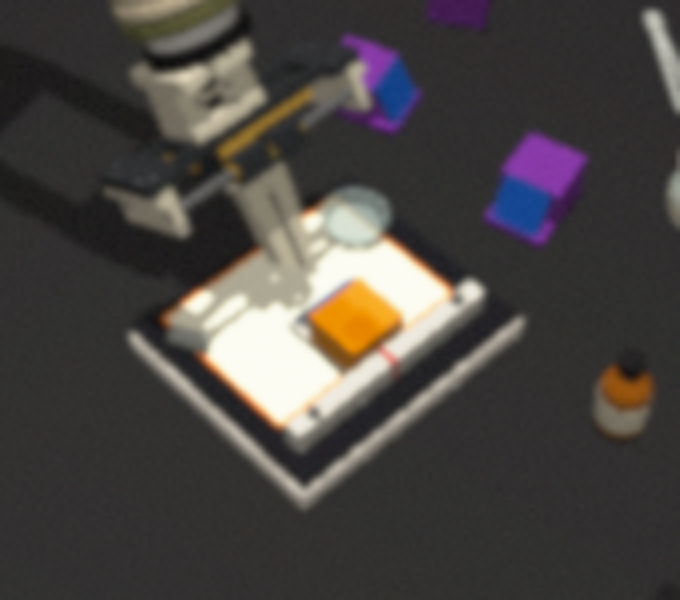

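```bash
python3 -m inch '[[[0.5,-0.09,-0.4],[0,0,0],-1],[[1,-0.17,-0.8],[0,0,0],-1],[[1.4,-0.24,-1.1],[0,0,0],-1],[[1.4,-0.24,-1.1],[0,0,0],-1],[[1.4,-0.24,-1.1],[0,0,0],-1]]'; for i in 1 2; do python3 -m inch '[[[0.17,-0.03,-0.1],[0,0,0],-1],[[0.17,-0.03,-0.1],[0,0,0],-1]]' | sed -n 2,4p | tr '\n' ' '; echo; done
```

```text
time_s: 19.9
ee_pos: [0.5223, 0.0282, 0.0605]
tcp_rot: [-179.9, 30.1, 170.3]
wrist_force: [-0.3, -0.7, 0.1]
width: 0.0003
ee_pos: [0.5241, 0.0279, 0.0595] tcp_rot: [-179.9, 30.1, 170.3] wrist_force: [0.4, 0.3, 0.4] 
ee_pos: [0.5259, 0.0276, 0.0585] tcp_rot: [-179.9, 30.1, 170.3] wrist_force: [-1.4, 0.9, 0.5]
```

```bash
for i in 1 2 3; do python3 -m inch '[[[0.13,-0.022,-0.075],[0,0,0],-1],[[0.13,-0.022,-0.075],[0,0,0],-1]]' | sed -n 2,4p | tr '\n' ' '; echo; done
```

```text
ee_pos: [0.5273, 0.0273, 0.0577] tcp_rot: [-179.9, 30.1, 170.3] wrist_force: [-0.3, 0.2, 1.0] 
ee_pos: [0.5287, 0.0271, 0.0569] tcp_rot: [-179.9, 30.1, 170.3] wrist_force: [0.3, -0.3, 0.1] 
ee_pos: [0.53, 0.0268, 0.0561] tcp_rot: [-179.9, 30.1, 170.3] wrist_force: [-1.9, 1.2, 1.4]
```

```bash
for i in 1 2 3; do python3 -m inch '[[[0.1,-0.017,-0.06],[0,0,0],-1],[[0.1,-0.017,-0.06],[0,0,0],-1],[[0.1,-0.017,-0.06],[0,0,0],-1]]' | sed -n 2,4p | tr '\n' ' '; echo; done
```

```text
ee_pos: [0.5307, 0.0267, 0.0557] tcp_rot: [-179.9, 30.0, 170.3] wrist_force: [-12.7, 1.1, 13.5] 
ee_pos: [0.531, 0.0267, 0.0554] tcp_rot: [-179.9, 29.9, 170.3] wrist_force: [-26.8, 2.2, 25.4] 
ee_pos: [0.5312, 0.0267, 0.0554] tcp_rot: [-179.8, 29.8, 170.3] wrist_force: [-32.8, 2.1, 31.4]
```

```bash
python3 -m inch '[[[-0.03,0.005,0.03],[0,0,0],-1],[[-0.03,0.005,0.03],[0,0,0],-1],[[-0.03,0.005,0.03],[0,0,0],-1]]' | sed -n 2,4p | tr '\n' ' '; python3 -m inch '[[[0,0,0],[0,0,0],-1],[[0,0,0],[0,0,0],-1],[[0,0,0],[0,0,0],-1]]' | sed -n 2,4p | tr '\n' ' '
```

```text
ee_pos: [0.5306, 0.0268, 0.0558] tcp_rot: [-179.8, 29.8, 170.3] wrist_force: [-10.5, 1.5, 9.6] ee_pos: [0.5304, 0.0268, 0.0559] tcp_rot: [-179.8, 29.7, 170.3] wrist_force: [-7.3, 0.3, 6.7]
```

```bash
python3 -m inch '[[[0.06,-0.01,0],[0,0,0],-1],[[0.06,-0.01,0],[0,0,0],-1],[[0.06,-0.01,0],[0,0,0],-1],[[0.06,-0.01,0],[0,0,0],-1],[[0.06,-0.01,0],[0,0,0],-1]]' | sed -n 2,4p | tr '\n' ' '
python3 - <<'E'
from h import *
import time
for i in range(3):
    st,s=snap(['wrist','scene','top'][i],f'f{i}.png'); print(st['time_s'],st['wrist_force'].round(2),st['ee_pos'].round(4))
st=arm.get_state();print(st['wrist_force'].round(2),st['wrist_torque'].round(2),st['q'])
i=cv2.imread('pics/f1.png'); cv2.imwrite('pics/f1c.png',cv2.resize(i[110:260,170:340],None,fx=4,fy=4,interpolation=cv2.INTER_CUBIC))
i=cv2.imread('pics/f2.png'); cv2.imwrite('pics/f2c.png',cv2.resize(i[165:265,90:300],None,fx=3.7,fy=3.7,interpolation=cv2.INTER_CUBIC))
E
```

```text
ee_pos: [0.5306, 0.0268, 0.0558] tcp_rot: [-179.8, 29.7, 170.4] wrist_force: [-10.3, 1.4, 9.7] 22.9 [-10.26   1.41   9.74] [0.5306 0.0268 0.0558]
22.95 [-10.88   0.67   8.35] [0.5306 0.0268 0.0558]
23.0 [-10.98   0.62   9.09] [0.5306 0.0268 0.0558]
[-10.61   1.91   9.22] [ 0.04  1.03 -0.11] [  1.17675561 -19.0578696  134.42202142  -9.48165709  35.82231477
 -72.84987475]
```

View pics/f0.png

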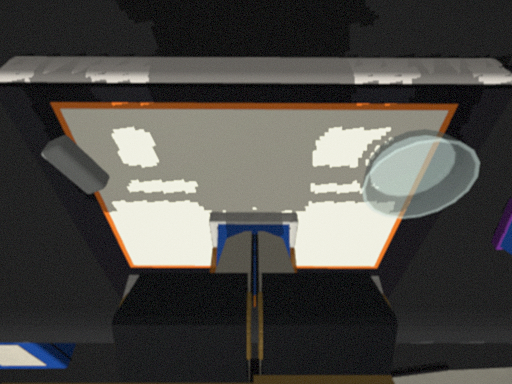

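View pics/f1c.png

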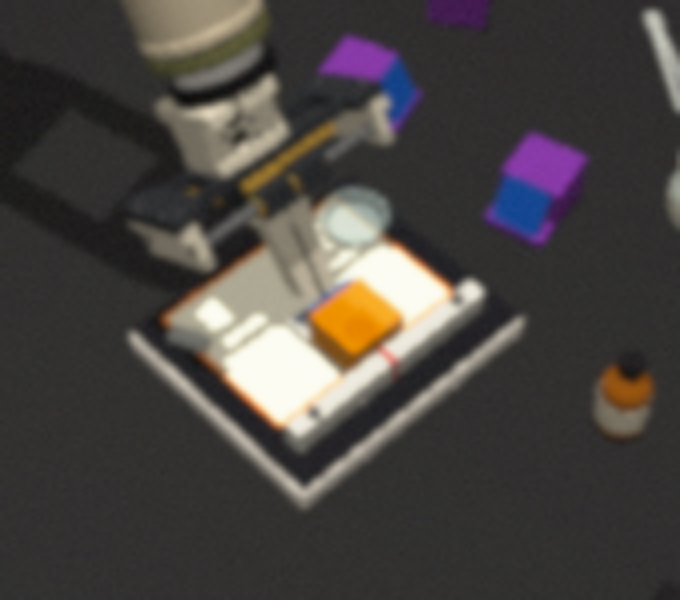

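View pics/f2c.png

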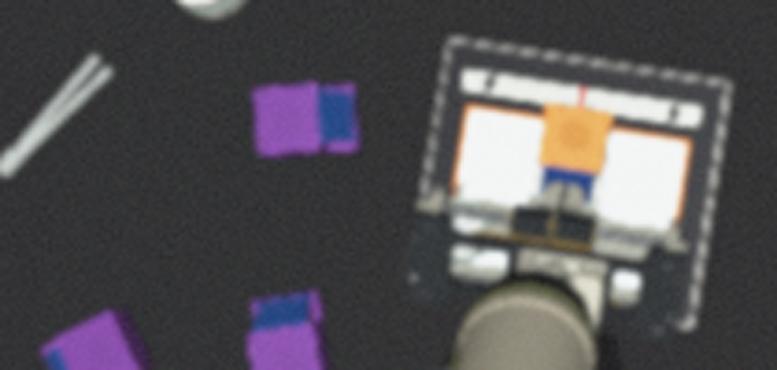

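Run:
```python
from h import *
for i in range(6):
    st,s=snap('top',f'g{i}.png')
print(st['time_s'],st['wrist_force'].round(2),st['ee_pos'].round(4))
i=cv2.imread('pics/g5.png'); cv2.imwrite('pics/g5c.png',cv2.resize(i[180:230,205:290],None,fx=9,fy=9,interpolation=cv2.INTER_CUBIC))
hsv=cv2.cvtColor(s['img'],cv2.COLOR_RGB2HSV); m=cv2.inRange(hsv,np.array((8,120,120)),np.array((20,255,255))); m[:190]=0;m[220:]=0;m[:,:232]=0;m[:,260:]=0
m=cv2.morphologyEx(m,cv2.MORPH_OPEN,np.ones((5,5)))
r=cv2.minAreaRect(np.argwhere(m)[:,::-1].astype(np.float32)); print(r)
a=np.radians(-9.7); X=np.array([np.cos(a),np.sin(a)]);Y=np.array([-X[1],X[0]])
p=onz(s,st,*r[0],.065); d=p[:2]-[.5995,.0148]; print('block centre rel mark (ideal -23.5,0)',d@X*1e3,d@Y*1e3)
```

```text
23.3 [-10.74   0.53   9.34] [0.5306 0.0268 0.0558]
((244.8599853515625, 201.97998046875), (15.839193344116211, 15.273507118225098), 8.130102157592773)
block centre rel mark (ideal -23.5,0) -25.05044161874879 -0.6930081791186132
```

View pics/g5c.png

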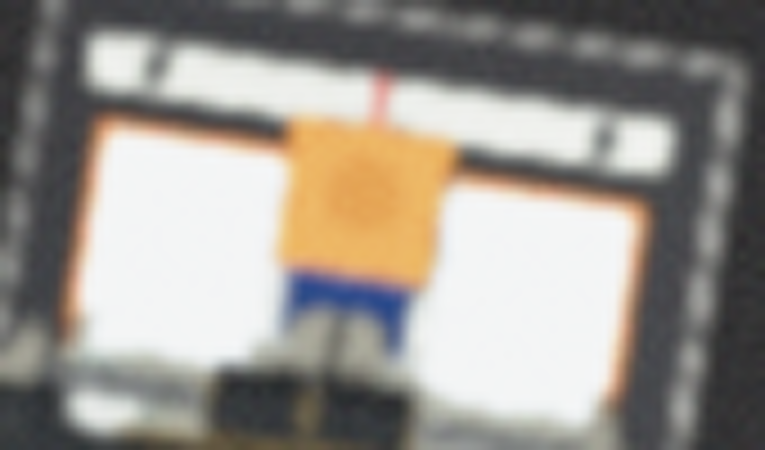

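The carrier sits square against the fence and centred on the red mark. The push is steady at about 14 N diagonal.

```bash
python3 -c "
from station import order
print(order.sign_off())"
```

```text
the job is handed in; nothing more can be done
None
```

I pressed green, yellow and blue in that order. I then set the amber carrier on the glass against the fence and handed in at about 23.3 s, still holding the fingertip push on its blue plate.

**Keys:** each reading passed the 5 N that puts a key fully down (about 11, 17 and 20 N). I judged the presses by force and tool height; no picture showed a key down.

**Carrier position:** the first set-down was about 1.2 mm off the red mark, so I re-centred it. The wrist camera then showed it centred to within about half a millimetre. The last top view shows it parallel to the fence to within about 1–2°, with its back end against it. That view puts the block 0.7 mm off centre and 1.5 mm short of the fence, within the 2 mm calibration.

**Push:** at hand-in the force was steady at about 10.7 N towards the fence and 9.3 N down, with no sideways drift.

- **Overshoot:** while building up the push, the force briefly reached about 45 N at the fingertips before I eased it back. The wrist limit is 120 N, but that moment was not gentle.
- **Tilt:** the arm's elbow range kept the tool to about 30° from vertical, so I expect the fingertips to bear on the plate with their front edge, not flat.

**Other objects:** I touched none of the bystanders or purple look-alikes. In the last pictures, the ones in view were where they had been.

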